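# Bring the small paste jar to the front of the carousel and hold it there

### The arm

A 6-joint arm with a two-finger parallel gripper is mounted at the origin on the work surface; the furniture and walls round the work are solid. World frame = base frame: x ahead of the robot, y to its left, z up, the work surface at z = 0. Lengths are in m, angles in degrees, forces in N, time in s.
With the tool pointing down it reaches from about 0.35 to 0.875 m from the base axis. Payload 4.2 kg.
Tool frame: the origin (TCP) lies between the finger pads; the fingertips stand 14 mm ahead of it and the grasp point (between the pads) lies 5 mm behind it (r.tcp_to_tips is the distance from the TCP to the fingertips, in m); y points along the fingers, x is the direction in which the jaws open and shut, and the axes are right-handed (so a half turn about y gives the same grasp; the last joint's range is limited). The gripper opens to 87 mm and grips with 3 to 60 N. Pads are 19 mm wide; open, the fingers measure 117 mm over their backs; the gripper's body (75 mm by 190 mm) begins 51 mm behind the grasp point.
Start: joints at [14.817, 22.042, 0.453, 0, -68.411, -14.817], TCP at [0.625, 0, 0.237] pointing down, gripper open.
Joint ranges: [-179.83, 179.83], [-69.29, 118.12], [-61.27, 80.66], [-181.25, 117.63], [-171.15, -9.14], [-177.46, 177.46]. Speed limits (degrees/s): [159.86, 159.86, 180, 180, 180, 180].

### API

Orientations are given as a 3x3 rotation matrix whose columns are the frame's x, y, z axes.
In Python, from station import sense, optics, ticket, r gives the robot as it stands.
- The arm moves only by the tool carry_out, never from a script. Its argument "steps" is a list that holds one entry, the list of rows, each a list of 6 numbers: the shift along the world's x, y, z in cm, then the turn, a rotation vector about the world's x, y, z in rad. A call has 1 to 20 rows; each row is the pose to reach, as a shift and turn from the pose commanded when the call began; what a row does not reach only later rows make up. A row lasts 1/8 s, in which the tool goes at most 62.5 mm and 10.7 degrees, less where a joint would pass 70% of its speed; a pose out of reach is approached as far as the arm can. A call with a gripper value outside its range is refused whole. "fingers" is the closure in counts, from 0 (fully open) to 255 (shut), set as the call begins (left out, the last holds). The fingers move at their own pace and stop on an object; the grip force is fixed at half the most. Time passes only in rows, so rows that repeat a pose let the fingers close. It gives the time, the measured TCP pose, the force and the opening at its end, in the units of the state.
- sense(): the state, without advancing time (a new reading comes with each control period).
- optics.capture(name): name is "scene" or "side" or "wrist"; returns a dict with "image" (384x512x3 uint8, red, green, blue), "fov_y" (degrees; the focal length in pixels is half the picture's height over the tangent of half this angle, whatever the lens; pixels are square), "cx", "cy" (the principal point, pixels), "rvec" (rotation vector, rad) and "tvec" (3), from world to camera coordinates, as OpenCV has them. Camera axes: x right, y down, z forward; pixel columns grow to the right and rows downward; lengths in m; the calibration is good to about 2 mm. A picture is of the moment at which its call begins. There is no depth.
- ticket.finish_job(): hands the job in, once; it reports no verdict.
The state is a dict: "time_s": time; "joints": joint angles; "joint_velocities": joint speeds; "effort": joint torques, N m; "tcp_pos": TCP position; "ee_rot": TCP orientation; "wrist_force": force on the tool from outside, world axes, zero at the start; "moment": the same for the moment, N m; "gripper_width": opening from 0.0 (shut) to 1.0 (fully open).
Only numpy, scipy, OpenCV 4.12 (cv2) and the standard library are available. Lean on these libraries where they do the work, as an engineer would, in place of code of your own. Each camera call takes 0.05 s, during which the arm holds its last target.

### The job

Turn the paste carousel gently by the bar handle at its centre until the shortest jar stands squarely in front, in line with the upright pointer on the stand, with all five jars still standing in their wells. Finish while holding: keep the handle gripped so that the turntable stays still while paste is taken from that jar, and do not let go. Leave the other things on the bench where they are.

Things in the scene. Friction and masses are not known exactly. Their poses are not given: they have to be found in the camera images.
- stand: fixed stand of the carousel: round steel foot 190 mm across, 14 mm high, with a flat tongue to its front that ends in the pointer, an upright aluminium fin 8 mm wide, its top 40 mm above the bench, 151 to 177 mm from the centre. Origin on the bench at the carousel's centre; its own -x axis points from there to the pointer
- front (a point): point on the stand's front line, 85 mm from the carousel's centre towards the pointer and 26 mm above the bench: the centre of a well that faces the pointer squarely
- turntable: revolving part: wooden disc 260 mm across, top 26 mm above the bench, with five round wells 72 degrees apart, centred 85 mm from the axis (61 mm inside, 22 mm deep), and a post with a bar handle in the middle. Origin on the axis at the disc's underside, 16 mm above the bench; z up. Turns either way for over a full turn (damped; friction about 0.06 N m), stays where left, cannot be lifted off
- handle (a point): centre of the turntable's wooden bar handle, on the axis, 150 mm above the bench. The bar is 64 mm long along the turntable's x axis, 16 mm thick along its y axis, and reaches from 130 to 162 mm above the bench; it can be gripped across its thickness from above. The jar tops (at most 106 mm above the bench) are all below it
- jar_short: a closed screw jar, the shortest and slimmest of the five, 49 mm across and 60 mm high, standing mouth-up and loose in one of the five round wells of the turntable; origin at the centre of its underside. It has up to 6 mm of play in its well
- jar_a: a closed screw jar, 57 mm across and 75 mm high, standing mouth-up and loose in one of the five round wells of the turntable; origin at the centre of its underside
- jar_c: a closed screw jar, 55 mm across and 78 mm high, standing mouth-up and loose in one of the five round wells of the turntable; origin at the centre of its underside
- jar_b: a closed screw jar, 55 mm across and 80 mm high, standing mouth-up and loose in one of the five round wells of the turntable; origin at the centre of its underside
- jar_d: a closed screw jar, 55 mm across and 80 mm high, standing mouth-up and loose in one of the five round wells of the turntable; origin at the centre of its underside
- loupe: a black stand loupe, 43 mm across and 38 mm high, a bystander on the bench; origin at the centre of its underside
- weight: a grey block weight, 100 x 46 x 27 mm, a bystander; origin at the centre of its underside
- brush: a flat brush with a dark handle lying on the bench, 187 x 24 x 12 mm, a bystander; origin at the centre of its underside, long side along x
- tweezers: steel tweezers lying flat, 131 x 20 x 9 mm, a bystander; origin at the centre of the underside, long side along x
There are look-alikes about, which are no part of the job. Leave any purple look-alike of the jar_short alone.

How it is judged:
By the outcome, as a careful person would: the job done as asked, in the order asked, and still so for the second after the job is handed in, while the arm keeps its last pose, push and grip.
It also fails if it takes over 48 s, if anything falls off the work surface, if the arm or the gripper's body presses on something with over 40 N, if the wrist force passes 120 N, or if a joint passes its speed limit or range.

## Working session

There is one attempt and no reset: what is moved stays moved. The work goes in short steps, Python scripts to look and compute and a tool call to move; the robot and the scene stay as the last step left them, time stands still between calls to the robot, and variables do not carry over. Pictures are saved under pics/ and viewed, and the job is handed in when it is done.

Besides the shell and the picture viewer there is one more tool, called after ">>>" as a command line: name --argument value ..., lists and objects as JSON in quotes. carry_out: Moves the arm, as the interface text tells. Its arguments: {"type":"object","properties":{"steps":{"type":"array","items":{"type":"array","items":{"type":"array","items":{"type":"number"}}}},"fingers":{"type":"number"}},"required":["steps"]}

```bash
mkdir -p pics
cat > h.py <<'E'
import numpy as np, cv2, json
from station import sense, optics, ticket, r
def cap(n,tag):
    c=optics.capture(n); cv2.imwrite(f'pics/{tag}.png',c['image'][:,:,::-1])
    np.save(f'pics/{tag}.npy',{k:v for k,v in c.items()},allow_pickle=True); return c
def load(tag): return np.load(f'pics/{tag}.npy',allow_pickle=True).item()
def K(c):
    f=c['image'].shape[0]/2/np.tan(np.radians(c['fov_y'])/2); return np.array([[f,0,c['cx']],[0,f,c['cy']],[0,0,1]])
def ray(c,uv):
    R=cv2.Rodrigues(np.array(c['rvec'],float))[0]; t=np.array(c['tvec'],float)
    d=R.T@np.linalg.solve(K(c),[uv[0],uv[1],1]); return -R.T@t,d/np.linalg.norm(d)
def onz(c,uv,z):
    o,d=ray(c,uv); return o+d*(z-o[2])/d[2]
def tri(obs):
    A=0;b=0;P=[]
    for c,uv in obs:
        o,d=ray(c,uv);M=np.eye(3)-np.outer(d,d);A=A+M;b=b+M@o;P.append((o,M))
    x=np.linalg.solve(A,b); return x,[np.linalg.norm(M@(x-o)) for o,M in P]
def proj(c,p): return cv2.projectPoints(np.array([p],float),np.array(c['rvec'],float),np.array(c['tvec'],float),K(c),None)[0].ravel()
E
python3 - <<'E'
from h import *
for n in ['scene','side','wrist']:
    c=cap(n,n+'0'); print(n,c['fov_y'],c['cx'],c['cy'],ray(c,(256,192)), [k for k in c])
print(sense()['wrist_force'],r.tcp_to_tips,sense()['time_s'],sense()['ee_rot'])
E
```

```text
scene 57.12849247796966 254.25786640542523 186.03754244396177 (array([-0.21029255, -0.61818976,  0.77627193]), array([ 0.68887063,  0.38974128, -0.61119472])) ['image', 'fov_y', 'cx', 'cy', 'rvec', 'tvec']
side 52.57615378743419 256.89092975905794 191.77764181125448 (array([0.48985484, 0.69316699, 0.67272992]), array([ 0.05437215, -0.83925472, -0.54101311])) ['image', 'fov_y', 'cx', 'cy', 'rvec', 'tvec']
wrist 66.1904787272541 256.7125768778001 190.27976426825796 (array([ 0.62562991, -0.07089882,  0.38271851]), array([-5.45613971e-05,  2.65157701e-01, -9.64205056e-01])) ['image', 'fov_y', 'cx', 'cy', 'rvec', 'tvec']
[ 0.31406872  0.39814211 -0.03385722] 0.014 0.15 [[-9.99998559e-01 -1.69175431e-03 -1.43718129e-04]
 [ 1.43914879e-04 -1.16177941e-04 -9.99999983e-01]
 [ 1.69173759e-03 -9.99998562e-01  1.16421242e-04]]
```

View pics/scene0.png

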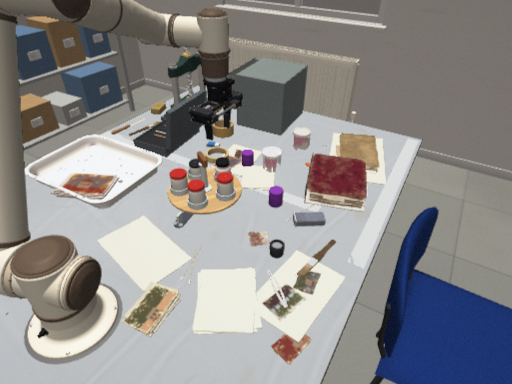

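View pics/side0.png

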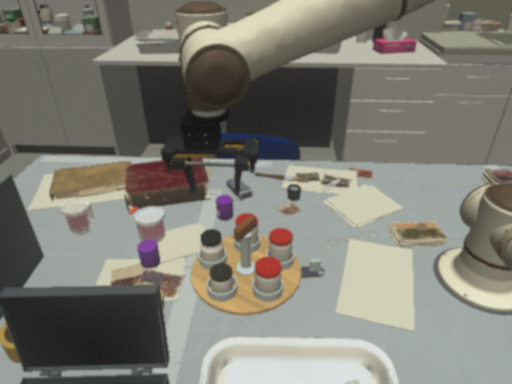

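View pics/wrist0.png

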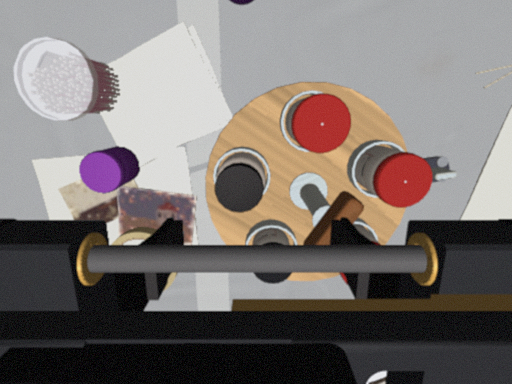

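Run:
```python
from h import *
a=cv2.imread('pics/scene0.png')[140:235,155:265]; cv2.imwrite('pics/sc_crop.png',cv2.resize(a,None,fx=6,fy=6,interpolation=cv2.INTER_CUBIC))
a=cv2.imread('pics/side0.png')[200:315,180:335]; cv2.imwrite('pics/si_crop.png',cv2.resize(a,None,fx=5,fy=5,interpolation=cv2.INTER_CUBIC))
```

```text
(no output)
```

View pics/sc_crop.png

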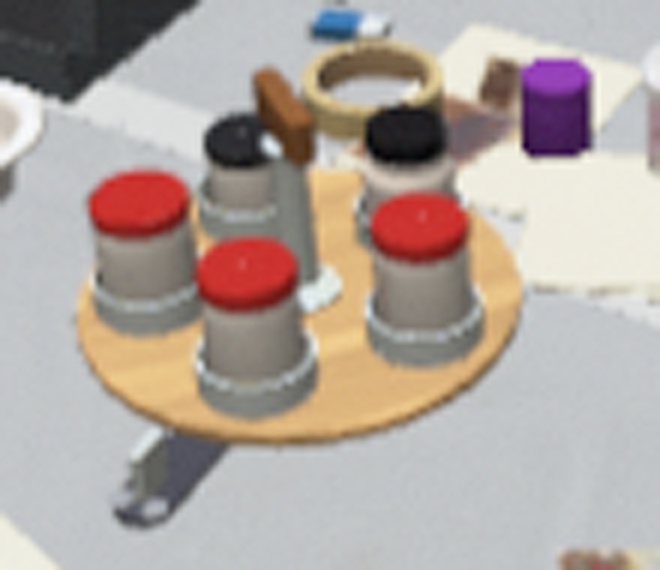

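View pics/si_crop.png

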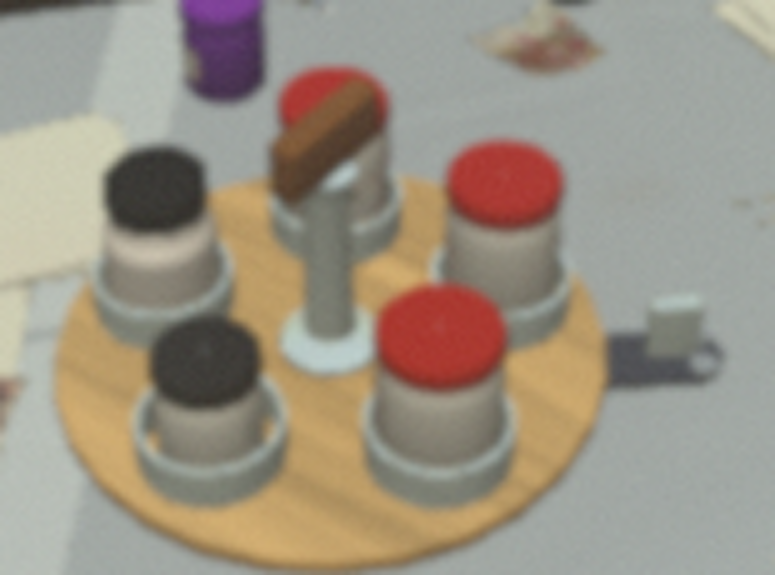

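Run:
```python
from h import *
s=load('scene0');d=load('side0');w=load('wrist0')
f=lambda x,y:(155+x/6-.4,140+y/6-.4); g=lambda x,y:(180+x/5-.4,200+y/5-.4)
# lid top centres
P={'short':[(s,f(240,132)),(d,g(206,352))],
'blackB':[(s,f(405,130)),(d,g(156,182)),(w,(239,187))],
'red_near_scene':[(s,f(247,265)),(d,g(505,178)),(w,(403,180))],
'red_left':[(s,f(140,196)),(d,g(441,332))],
'red_right':[(s,f(420,220)),(w,(322,123))],
'pointer_top':[(s,f(150,440)),(d,g(676,300))],
'handle_end1':[(s,f(263,78)),(d,g(282,145))],
'handle_end2':[(s,f(303,123)),(d,g(367,90))],
'postbase':[(s,f(320,283)),(d,g(328,340)),(w,(308,190))]}
for k,o in P.items():
    x,e=tri(o); print(k,x.round(4),np.round(e,4))
for n,c in (('scene',s),('side',d),('wrist',w)):
    h=cv2.cvtColor(c['image'],cv2.COLOR_RGB2HSV)
    m=cv2.inRange(h,(10,70,120),(24,200,255))
    m=cv2.morphologyEx(m,cv2.MORPH_OPEN,np.ones((3,3)))
    q,l,st,_=cv2.connectedComponentsWithStats(m); 
    for i in np.argsort(-st[1:,4])[:3]+1: print(n,st[i])
    cv2.imwrite(f'pics/wood_{n}.png',m)
```

```text
short [0.604  0.097  0.0897] [0.0001 0.0001]
blackB [0.6408 0.0016 0.1025] [0.0009 0.001  0.0016]
red_near_scene [ 0.4814 -0.0058  0.106 ] [0.0012 0.0022 0.0022]
red_left [0.5062 0.0909 0.1018] [0.0014 0.0014]
red_right [ 0.5649 -0.0601  0.1062] [0.0003 0.0003]
pointer_top [0.3977 0.0014 0.0427] [0.0011 0.0011]
handle_end1 [0.5731 0.0469 0.1607] [0.0022 0.0022]
handle_end2 [5.430e-01 3.000e-04 1.597e-01] [0.0017 0.0017]
postbase [0.563  0.0208 0.0302] [0.0066 0.0042 0.0032]
scene [ 337  134   42   36 1017]
scene [168 169  74  45 992]
scene [140 291  35  40 456]
side [ 191  236  111   79 2776]
side [  51  162   79   36 1906]
side [394 222  43  10 291]
wrist [  206    82   200   163 13739]
wrist [288 272  51   9 375]
wrist [114 232  36  13 239]
```

>>> carry_out --steps '[[[-2,2,3,0,0,0],[-4,5,5,0,0,0],[-6,8,7,0,0,0],[-6.5,9,8,0,0,0],[-6.5,9,8,0,0,0],[-6.5,9,8,0,0,0]]]'

```text
time_s: 0.9
tcp_pos: [0.56, 0.0894, 0.3153]
ee_rot: [[-1.0, -0.002, -0.001], [0.001, -0.001, -1.0], [0.002, -1.0, 0.001]]
wrist_force: [0.1, 0.0, -0.2]
gripper_width: 1.001
```

Run:
```python
from h import *
c=cap('wrist','wrist1');print(ray(c,(256,192)),sense()['tcp_pos'],sense()['wrist_force'],sense()['time_s'])
```

```text
(array([0.56108389, 0.01856433, 0.46253306]), array([ 1.00205097e-04,  2.64624930e-01, -9.64351407e-01])) [0.56002218 0.08925854 0.3152324 ] [ 0.31021379 -0.6097139   0.53833754] 0.95
```

View pics/wrist1.png

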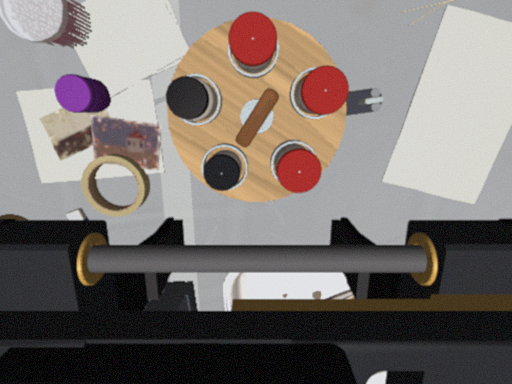

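The overhead wrist view shows the whole carousel. Things that could be taken for the shortest jar:
- Black lid (222,171)
- Black lid (188,98)
- Red lids (253,40), (323,90) and (298,170)
- Purple look-alike (82,93), off the carousel

I choose the black lid at (222,171): it is the lowest and slimmest, with its lid at about 88 mm against 102 to 106 mm for the others.

Run:
```python
from h import *
c=load('wrist1'); a=cv2.cvtColor(c['image'],cv2.COLOR_RGB2BGR)[5:210,155:395]
cv2.imwrite('pics/w1_crop.png',cv2.resize(a,None,fx=3.3,fy=2.9*3.3/2.9 if 0 else 2.9,interpolation=cv2.INTER_CUBIC) if 0 else cv2.resize(a,None,fx=2.9,fy=2.9,interpolation=cv2.INTER_CUBIC))
h=cv2.cvtColor(c['image'],cv2.COLOR_RGB2HSV)
m=cv2.inRange(h,(8,60,60),(24,220,255)); m[:,:150]=0;m[:,400:]=0;m[210:]=0
m=cv2.morphologyEx(m,cv2.MORPH_OPEN,np.ones((3,3)))
q,l,st,_=cv2.connectedComponentsWithStats(m); i=1+np.argmax(st[1:,4]); 
ct=max(cv2.findContours((l==i).astype(np.uint8),cv2.RETR_EXTERNAL,cv2.CHAIN_APPROX_NONE)[0],key=len)[:,0]
P=np.array([onz(c,p,0.026) for p in ct])[:,:2]
from scipy.optimize import least_squares
fit=least_squares(lambda v:np.hypot(*(P-v[:2]).T)-v[2],[.56,.024,.13],loss='cauchy',f_scale=.001).x
print('disc',fit.round(4))
# handle mask: dark brown
for j in range(1,q): 
  if st[j,4]>100: print(st[j])
m2=cv2.inRange(h,(5,100,50),(20,255,150)); m2[:,:225]=0;m2[:,290:]=0;m2[:80]=0;m2[155:]=0
ct=max(cv2.findContours(m2,cv2.RETR_EXTERNAL,cv2.CHAIN_APPROX_NONE)[0],key=len); rc=cv2.minAreaRect(ct);print('handle',rc,cv2.contourArea(ct))
b=cv2.boxPoints(rc); B=np.array([onz(c,p,.162) for p in b]);print(B.round(4),B.mean(0))
```

```text
disc [0.5603 0.0252 0.1273]
[  167    19   180   183 14702]
[206 147  27  14 118]
handle ((256.78143310546875, 117.23404693603516), (16.327991485595703, 64.44113159179688), 32.15229415893555) 883.5
[[ 0.5845  0.0467  0.162 ]
 [ 0.5503 -0.0053  0.162 ]
 [ 0.5368  0.0026  0.162 ]
 [ 0.5707  0.0555  0.162 ]] [0.56058214 0.02487255 0.162     ]
```

View pics/w1_crop.png

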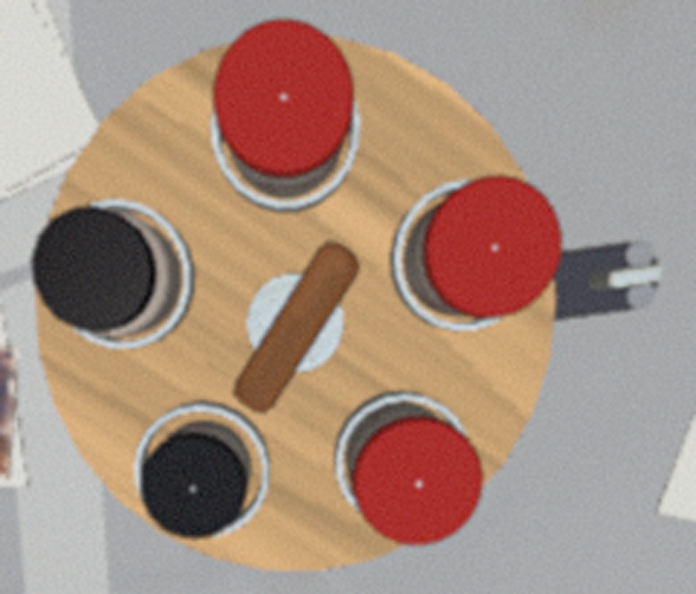

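Run:
```python
from h import *
c=load('wrist1');ax=np.array([.5605,.025])
g=lambda x,y:(155+(x+.5)/2.9-.5,5+(y+.5)/2.9-.5)
a0=0
for n,p in {'short':(202,467),'lr':(408,464),'r':(466,254),'top':(285,138),'l':(122,274)}.items():
    q=onz(c,g(*p),.048)[:2]-ax; t=np.degrees(np.arctan2(q[1],q[0])); print(n,np.hypot(*q).round(4),t.round(2),(t%72).round(2))
for p in [(660,270),(612,278),(636,274)]:
    q=onz(c,g(*p),.040)[:2]-ax; print('ptr',np.hypot(*q).round(4),np.degrees(np.arctan2(q[1],q[0])).round(2)%360)
# fin side lines
for p in [(640,310),(560,320),(560,248),(625,243)]:
    print('tongue',onz(c,g(*p),.014).round(4))
print('short lid',onz(c,g(193,484),.086)-[*ax,0])
s=load('scene0');d=load('side0')
for nm,k in (('scene',s),('side',d)):
    for th in (187,):
        for R in (.151,.177): print(nm,proj(k,[ax[0]+R*np.cos(np.radians(th)),ax[1]+R*np.sin(np.radians(th)),.04]).round(1))
    print(proj(k,[*ax,.162]).round(1), proj(k,[*ax,.026]).round(1))
f=lambda x,y:(155+x/6-.4,140+y/6-.4); gg=lambda x,y:(180+x/5-.4,200+y/5-.4)
print('handle top tri',tri([(c,(256.8,117.2)),(s,f(280,97)),(d,gg(324,125))]))
print('pointer tri',tri([(c,g(636,274)),(s,f(150,440)),(d,gg(676,300))]))
```

```text
short 0.0822 56.26 56.26
lr 0.087 129.61 57.61
r 0.0849 -158.61 57.39
top 0.0803 -86.96 57.04
l 0.0831 -15.54 56.46
ptr 0.1744 187.96
ptr 0.1517 187.79
ptr 0.1631 187.88
tongue [0.3852 0.0191 0.014 ]
tongue [0.4254 0.024  0.014 ]
tongue [ 0.4282 -0.0108  0.014 ]
tongue [ 0.396  -0.0131  0.014 ]
short lid [0.04581259 0.06925004 0.086     ]
scene [180.8 210.9]
scene [176.2 215.9]
[201.8 155.3] [204.8 188.3]
side [308.9 261.5]
side [319.9 261. ]
[243.6 222.7] [244.9 268.9]
handle top tri (array([0.55946499, 0.02585081, 0.15920941]), [np.float64(0.0017379349859329939), np.float64(0.0013659318230528435), np.float64(0.0014559994822501093)])
pointer tri (array([0.39856225, 0.00212761, 0.0421757 ]), [np.float64(0.0012851047041978017), np.float64(0.0009188273008775736), np.float64(0.001811447164333592)])
```

>>> carry_out --steps '[[[0,-2,-1,0,0,-0.14],[0,-4,-3,0,0,-0.28],[0,-6,-5,0,0,-0.42],[0,-6.45,-7,0,0,-0.56],[0,-6.45,-8,0,0,-0.573],[0,-6.45,-8,0,0,-0.573],[0,-6.45,-8,0,0,-0.573]]]'

```text
time_s: 1.82
tcp_pos: [0.5606, 0.0257, 0.2372]
ee_rot: [[-0.841, 0.001, -0.541], [0.541, 0.0, -0.841], [-0.001, -1.0, -0.001]]
wrist_force: [0.1, 0.2, 0.4]
gripper_width: 1.0
```

Run:
```python
from h import *
out=[]
for n in ('wrist','scene','side'):
    c=cap(n,n+'2'); out.append(cv2.cvtColor(c['image'],cv2.COLOR_RGB2BGR))
s=sense();print(s['joints'],s['tcp_pos'],s['time_s'])
cv2.imwrite('pics/m2.png',np.vstack([np.hstack([out[0][100:,100:400]]*1),]))
cv2.imwrite('pics/m2b.png',cv2.resize(np.hstack([out[1][100:240,120:300],out[2][120:310,160:350][:140]]),None,fx=2,fy=2))
```

```text
[ 1.91985214e+01  1.57418262e+01 -8.70044871e+00  8.73354992e-03
 -6.54673238e+01 -5.19760426e+01] [0.56038486 0.02587682 0.23734255] 1.975
```

View pics/wrist2.png

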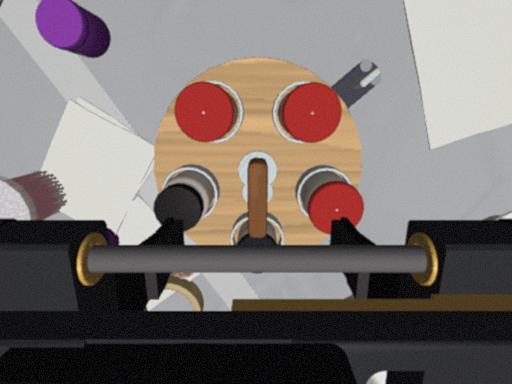

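View pics/m2b.png

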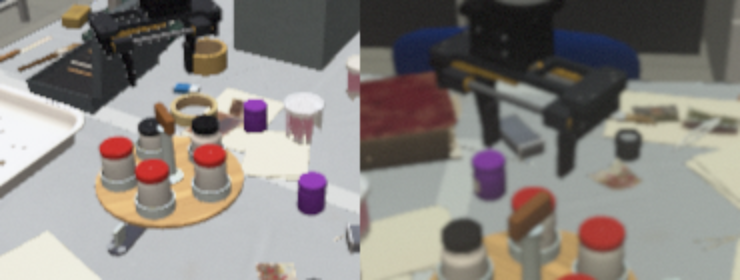

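>>> carry_out --steps '[[[0,-0.05,-3,0,0,0],[0,-0.05,-6,0,0,0],[0,-0.05,-8,0,0,0],[0,-0.05,-9.2,0,0,0],[0,-0.05,-9.2,0,0,0],[0,-0.05,-9.2,0,0,0]]]'

```text
time_s: 2.72
tcp_pos: [0.5607, 0.0252, 0.1456]
ee_rot: [[-0.841, 0.002, -0.542], [0.542, 0.0, -0.841], [-0.001, -1.0, -0.001]]
wrist_force: [-0.4, -0.2, 0.6]
gripper_width: 1.0
```

>>> carry_out --steps '[[[0,0,0,0,0,0],[0,0,0,0,0,0],[0,0,0,0,0,0],[0,0,0,0,0,0],[0,0,0,0,0,0],[0,0,0,0,0,0],[0,0,0,0,0,0],[0,0,0,0,0,0]]]' --fingers 255

```text
time_s: 3.72
tcp_pos: [0.5599, 0.0251, 0.1445]
ee_rot: [[-0.84, -0.0, -0.542], [0.542, 0.0, -0.84], [0.0, -1.0, 0.0]]
wrist_force: [-0.5, -0.0, -0.1]
gripper_width: 0.178
```

Run:
```python
from h import *
out=[]
for n in ('scene','side'):
    c=cap(n,n+'3'); out.append(cv2.cvtColor(c['image'],cv2.COLOR_RGB2BGR))
s=sense();print(s['joints'],s['tcp_pos'],s['wrist_force'],s['moment'],s['gripper_width']*87)
cv2.imwrite('pics/m3.png',cv2.resize(np.hstack([out[0][100:240,140:280],out[1][170:310,170:330]]),None,fx=2.6,fy=2.6,interpolation=cv2.INTER_CUBIC))
```

```text
[ 1.91271636e+01  2.06461050e+01 -1.60792346e+01 -1.12780680e-02
 -5.32874869e+01 -5.19566700e+01] [0.55986444 0.02507914 0.1445049 ] [-0.06370275  0.63786428 -0.07545755] [ 0.13246111  0.05819714 -0.03628762] 15.90329933203766
```

View pics/m3.png

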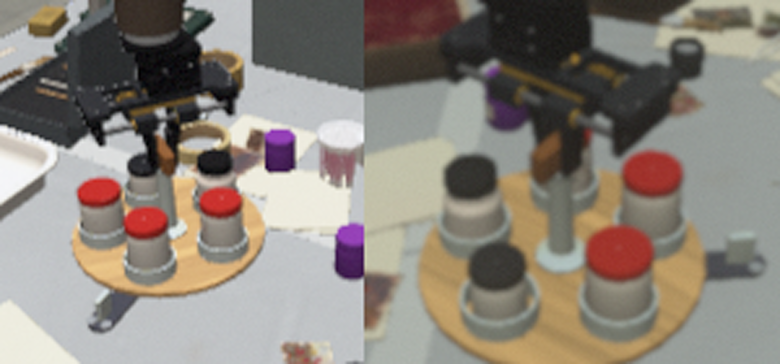

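>>> carry_out --steps '[[[0,0,0,0,0,0.01],[0,0,0,0,0,0.03],[0,0,0,0,0,0.06],[0,0,0,0,0,0.1],[0,0,0,0,0,0.14],[0,0,0,0,0,0.18],[0,0,0,0,0,0.22],[0,0,0,0,0,0.26],[0,0,0,0,0,0.3],[0,0,0,0,0,0.34],[0,0,0,0,0,0.38],[0,0,0,0,0,0.42],[0,0,0,0,0,0.46],[0,0,0,0,0,0.5],[0,0,0,0,0,0.54],[0,0,0,0,0,0.57],[0,0,0,0,0,0.59],[0,0,0,0,0,0.6],[0,0,0,0,0,0.6]]]'

```text
time_s: 6.2
tcp_pos: [0.56, 0.025, 0.1445]
ee_rot: [[-1.0, -0.0, 0.027], [-0.027, -0.0, -1.0], [0.0, -1.0, 0.0]]
wrist_force: [-0.5, 0.8, 0.7]
gripper_width: 0.18
```

Run:
```python
from h import *
out=[]
for n in ('scene','side'):
    c=cap(n,n+'4'); out.append(cv2.cvtColor(c['image'],cv2.COLOR_RGB2BGR))
s=sense();print(s['joints'],s['tcp_pos'],s['wrist_force'],s['moment'],s['gripper_width']*87)
cv2.imwrite('pics/m4.png',cv2.resize(np.hstack([out[0][100:240,140:280],out[1][170:310,170:330]]),None,fx=2.6,fy=2.6,interpolation=cv2.INTER_CUBIC))
```

```text
[ 1.91251852e+01  2.06487426e+01 -1.60745174e+01  3.40254314e-03
 -5.32764053e+01 -1.75640003e+01] [0.56000323 0.02504405 0.1445408 ] [-0.35871869 -0.06633722 -0.80522424] [0.19562847 0.08937053 0.03350813] 15.426586978879135
```

View pics/m4.png

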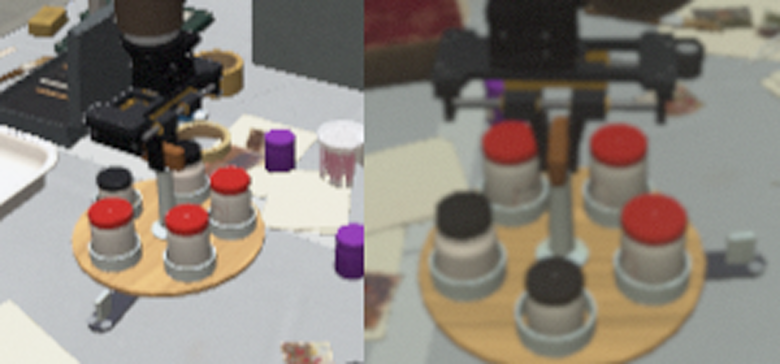

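>>> carry_out --steps '[[[0,0,0,0,0,0.01],[0,0,0,0,0,0.03],[0,0,0,0,0,0.07],[0,0,0,0,0,0.12],[0,0,0,0,0,0.17],[0,0,0,0,0,0.22],[0,0,0,0,0,0.27],[0,0,0,0,0,0.32],[0,0,0,0,0,0.37],[0,0,0,0,0,0.42],[0,0,0,0,0,0.47],[0,0,0,0,0,0.52],[0,0,0,0,0,0.57],[0,0,0,0,0,0.62],[0,0,0,0,0,0.67],[0,0,0,0,0,0.72],[0,0,0,0,0,0.77],[0,0,0,0,0,0.81],[0,0,0,0,0,0.83],[0,0,0,0,0,0.84]]]'

```text
time_s: 8.8
tcp_pos: [0.5601, 0.0251, 0.1445]
ee_rot: [[-0.647, 0.0, 0.763], [-0.763, 0.0, -0.647], [-0.0, -1.0, 0.0]]
wrist_force: [-0.1, 0.4, -0.6]
gripper_width: 0.18
```

>>> carry_out --steps '[[[0,0,0,0,0,0.01],[0,0,0,0,0,0.03],[0,0,0,0,0,0.07],[0,0,0,0,0,0.12],[0,0,0,0,0,0.17],[0,0,0,0,0,0.22],[0,0,0,0,0,0.27],[0,0,0,0,0,0.32],[0,0,0,0,0,0.37],[0,0,0,0,0,0.42],[0,0,0,0,0,0.47],[0,0,0,0,0,0.52],[0,0,0,0,0,0.57],[0,0,0,0,0,0.62],[0,0,0,0,0,0.67],[0,0,0,0,0,0.72],[0,0,0,0,0,0.77],[0,0,0,0,0,0.81],[0,0,0,0,0,0.83],[0,0,0,0,0,0.84]]]'

```text
time_s: 11.3
tcp_pos: [0.5602, 0.0252, 0.1445]
ee_rot: [[0.136, 0.001, 0.991], [-0.991, 0.0, 0.136], [-0.0, -1.0, 0.001]]
wrist_force: [1.0, 1.4, -1.3]
gripper_width: 0.18
```

>>> carry_out --steps '[[[0,0,0,0,0,0],[0,0,0,0,0,0],[0,0,0,0,0,0]]]'

```text
time_s: 11.68
tcp_pos: [0.5602, 0.0252, 0.1446]
ee_rot: [[0.136, 0.0, 0.991], [-0.991, 0.0, 0.136], [-0.0, -1.0, 0.001]]
wrist_force: [2.0, 2.2, -1.7]
gripper_width: 0.18
```

Run:
```python
from h import *
out=[]
for n in ('scene','side','wrist'):
    c=cap(n,n+'5'); out.append(cv2.cvtColor(c['image'],cv2.COLOR_RGB2BGR))
s=sense();print(s['joints'],s['tcp_pos'],s['wrist_force'],s['moment'],s['gripper_width']*87,s['time_s'])
R=s['ee_rot'];print('tool x',np.degrees(np.arctan2(R[1][0],R[0][0])))
cv2.imwrite('pics/m5a.png',cv2.resize(out[0][130:240,140:270],None,fx=5,fy=5,interpolation=cv2.INTER_CUBIC))
cv2.imwrite('pics/m5b.png',cv2.resize(out[1][200:315,180:335],None,fx=5,fy=5,interpolation=cv2.INTER_CUBIC))
```

```text
[ 1.91302195e+01  2.06516062e+01 -1.60634940e+01 -7.54945028e-03
 -5.32479746e+01  7.86807244e+01] [0.56020444 0.02521123 0.14455457] [ 2.38515797  3.32139303 -1.96561869] [ 7.56154225e-01 -4.62635056e-01 -5.32400861e-04] 15.436030545444739 11.825
tool x -82.19356739513613
```

View pics/m5a.png

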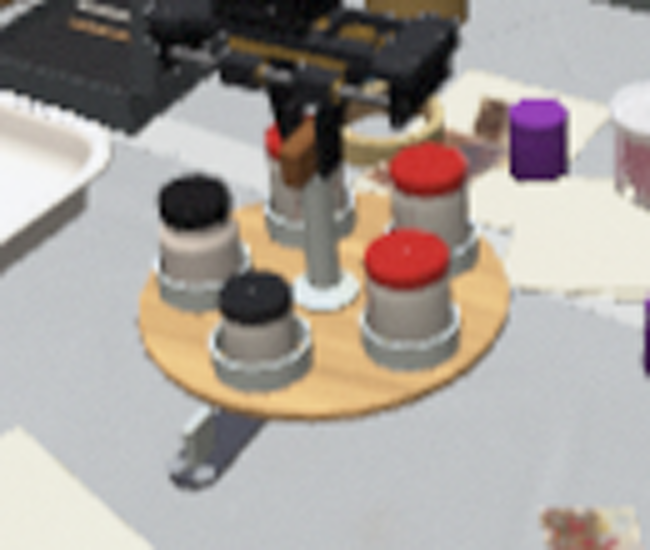

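View pics/m5b.png

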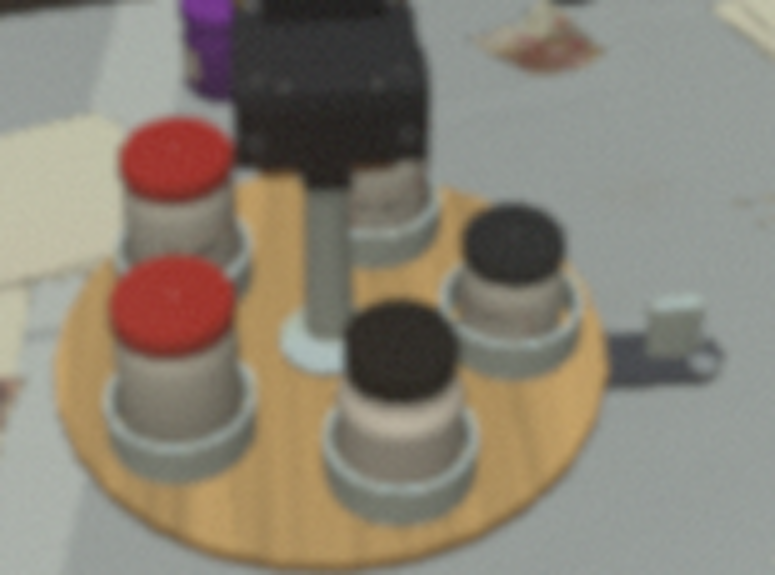

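View pics/wrist5.png

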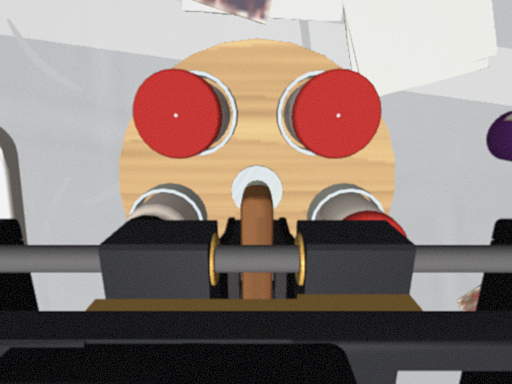

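Run:
```python
from h import *
s=load('scene5');d=load('side5');w=load('wrist5');ax=np.array([.5602,.0252])
f=lambda x,y:(140+(x+.5)/5-.5,130+(y+.5)/5-.5); g=lambda x,y:(180+(x+.5)/5-.5,200+(y+.5)/5-.5)
def rep(n,q): q=q[:2]-ax; print(n,np.hypot(*q).round(4),(np.degrees(np.arctan2(q[1],q[0]))%360).round(2))
x,e=tri([(s,f(261,342)),(d,g(511,305))]); print(x,e); rep('short well',x)
x,e=tri([(s,f(256,290)),(d,g(514,236))]); print(x,e); rep('short lid',x)
x,e=tri([(s,f(199,425)),(d,g(676,300))]); print(x,e); rep('ptr',x)
for p in [(200,114),(315,114)]: rep('far well',onz(w,p,.048))
```

```text
[0.47478915 0.01297266 0.04572601] [np.float64(0.00039507425106011414), np.float64(0.0003950742510602146)]
short well 0.0863 188.15
[0.47512742 0.01274879 0.08816577] [np.float64(0.0009214545864885835), np.float64(0.0009214545864886522)]
short lid 0.086 188.33
[ 0.39584951 -0.00072412  0.03945591] [np.float64(0.0006070096517920039), np.float64(0.0006070096517920391)]
ptr 0.1664 188.96
far well 0.0827 40.97
far well 0.0836 333.73
```

Run:
```python
from station import sense,ticket
s=sense();print(s['wrist_force'],s['gripper_width'],s['time_s']);print(ticket.finish_job())
```

```text
[ 2.38515797  3.32139303 -1.96561869] 0.1774256384533878 11.825
the job is handed in; nothing more can be done
None
```

I gripped the bar handle from above and turned the carousel about +130.6° in place, so the shortest jar (black lid, slimmest, lid at about 88 mm) now stands in front of the pointer. The job is handed in at 11.8 s of robot time, with the handle still gripped (opening about 15.4 mm). No verdict was reported.

- **Alignment:** the last readings differ by about a degree.

| What | Bearing from the axis |
|---|---|
| Bar, from the tool pose | 187.8° |
| Short jar's well, scene and side views | 188.2° |
| Two far wells, wrist view | 187.4° |
| Pointer, earlier overhead view | 187.9° |
| Pointer, last scene and side views | 189.0° |

  I took the spread as hand-picked pixel error and made no further correction.
- **Jars and bench:** in the last scene and side pictures the jars I could see stood upright in their wells. The gripper hid part of one or two. I did not check the other things on the bench one by one, but the arm only moved above the carousel.
- **Forces:** the highest reading was about 4.5 N at the wrist. It rose slightly at the end of the turn, well below the limit.

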